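# Find the solid roller by its weight

## Robot

A 6-joint arm with a two-finger parallel gripper is mounted at the origin on the work surface. World frame = base frame: x ahead of the robot, y to its left, z up, the work surface at z = 0. Lengths are in m, angles in rad, forces in N, time in s.
With the tool pointing down it reaches from about 0.375 to 0.975 m from the base axis. Payload 3.8 kg.
Tool frame: the origin (TCP) lies on the centre line of the jaws, within the pads' length; the fingertips stand 11 mm ahead of it and the grasp point (between the pads) lies 8 mm behind it; z points along the fingers, y is the line along which they close (so a half turn about z gives the same grasp; the last joint's range is limited). The gripper opens to 88 mm and grips with 3 to 60 N. Pads are 18 mm wide; open, the fingers measure 123 mm over their backs; the gripper's body (75 mm by 187 mm) begins 45 mm behind the grasp point.
Start: joints at [-1.363, 0.264, 1.604, -0, 1.274, -0.037], TCP at [0.164, -0.655, 0.25] pointing down, gripper open.
Joint ranges: [-2.63, 2.63], [-0.94, 2.18], [0.31, 2.57], [-1.31, 4.45], [0, 2.66], [-2.55, 2.55]. Speed limits (rad/s): [2.57, 2.57, 3.14, 3.14, 3.14, 3.14].

## Interface

Orientations are given as a unit quaternion [w, x, y, z].
In Python, from workcell import robot, cam gives the robot as it stands (robot), with the cameras (cam).
- The arm moves only by the shell command python3 inch.py, which reads ROWS from standard input. ROWS is a JSON list of rows, 1 to 20 of them, each of 5 numbers: dx, dy, dz in shares of the most that a row can go, 1 being 50 mm, then a turn about the tool's z in a scale on which 1.0 is 4 rad, then the opening from 0.0 (shut) to 1.0 (fully open); each row shifts and turns the commanded pose from where the row before left it, along the tool's axes as they then stand; what a row does not reach is not made up. A row lasts 1/10 s, in which the tool goes at most 0.05 m and 0.15 rad, less where a joint would pass 70% of its speed; a pose out of reach is approached as far as the arm can. The fingers move at their own pace and stop on an object; the grip force is fixed at half the most. Time passes only in rows, so rows that do not move let the fingers close. It prints the time, the measured TCP pose, the force, the opening and the grip force at its end. Input that does not fit is refused with a message, and nothing moves.
- robot.read_state(): the state, without advancing time (a new reading comes with each control period).
- cam.grab_frame(name): name is "side" or "top" or "wrist"; returns the picture (400x640x3 uint8, blue, green, red); there is no depth.
- cam.camera_params(name): a dict with "camera_matrix" (3x3 intrinsics, pixels), "view" (4x4, takes a point from world to camera coordinates); the wrist camera has in their place "hand_eye" (4x4, takes a point from camera to tool coordinates, whose origin is the TCP and whose axes are the flange's). Camera axes: x right, y down, z forward; pixel columns grow to the right and rows downward; lengths in m; the calibration is good to about 2 mm. A picture is of the moment at which its call begins: read the wrist's pose just before it. camera_params takes no time and is no camera call.
- robot.job_done(): hands the job in; it is judged then, once.
The state is a dict: "time_s": time; "joint_pos": joint angles; "dq": joint speeds; "tau": joint torques, N m; "position": TCP position; "eef_rot": TCP orientation; "wrist_force": force on the tool from outside, world axes, zero at the start; "moment": the same for the moment, N m; "finger_gap": opening from 0.0 (shut) to 1.0 (fully open); "finger_force": force on a finger pad.
Only numpy, scipy, OpenCV 4.12 (cv2) and the standard library are available. Lean on these libraries where they do the work, as an engineer would, in place of code of your own. Each camera call takes 0.05 s, during which the arm holds its last target. There are 200 camera calls.

## Task

Three identical-looking tall steel rollers stand on the bench; two are hollow and one is solid, so it is clearly heavier in the grip. Lift them to feel which is the solid one and stand it upright in the empty shallow grey tray; leave the two hollow ones standing upright on the bench, outside the tray.

Things in the scene. Friction and masses are not known exactly. Their poses are not given: they have to be found in the camera images.
- roller_a: upright turned roller of dark steel, a plain cylinder 40 mm in diameter and 70 mm tall with two shallow grooves round it, standing on the bench; one of three that look exactly alike, and any of them may be the solid one: a solid roller weighs about 0.7 kg, a hollow one about 0.2 kg (each up to 15% more or less). Origin at the centre of its underside, z up along its axis
- roller_b: upright turned roller of dark steel, a plain cylinder 40 mm in diameter and 70 mm tall with two shallow grooves round it, standing on the bench; one of three that look exactly alike, and any of them may be the solid one: a solid roller weighs about 0.7 kg, a hollow one about 0.2 kg (each up to 15% more or less). Origin at the centre of its underside, z up along its axis
- roller_c: upright turned roller of dark steel, a plain cylinder 40 mm in diameter and 70 mm tall with two shallow grooves round it, standing on the bench; one of three that look exactly alike, and any of them may be the solid one: a solid roller weighs about 0.7 kg, a hollow one about 0.2 kg (each up to 15% more or less). Origin at the centre of its underside, z up along its axis
- tray: empty shallow square tray of grey plastic, fixed to the bench, 160 x 160 mm outside and 25 mm high with 5 mm walls and a 5 mm floor, left or right of the rollers. Origin at the centre of its underside, x and y along its sides, z up

How it is judged:
By the outcome, as a careful person would: the job done as asked, in the order asked, and still so for the second after the job is handed in, with the robot touching nothing.
It also fails if it takes over 67 s, if anything falls off the work surface, if the arm or the gripper's body presses on something with over 40 N, if the wrist force passes 120 N, or if a joint passes its speed limit or range.

## Working session

There is one attempt and no reset: what is moved stays moved. The work goes in short steps, Python scripts to look and compute and a shell command to move; the robot and the scene stay as the last step left them, time stands still between calls to the robot, and variables do not carry over. Pictures are saved under pics/ and viewed, at most 10 in all, crops included, and the job is handed in when it is done.

```bash
mkdir -p pics; ls; python3 - <<'E'
from workcell import robot, cam
import cv2
for n in("top","side"):
    cv2.imwrite(f"pics/{n}0.png",cam.grab_frame(n))
s=robot.read_state();print(s["time_s"],s["position"],s["eef_rot"],s["wrist_force"])
E
```

```text
inch.py
pics
workcell.py
0.1 [ 0.16345429 -0.65426356  0.24850652] [-1.02496472e-03  9.92519196e-01  1.22084344e-01 -8.89612692e-05] [-0.45390703  0.00817192 -0.96873547]
```

View pics/top0.png

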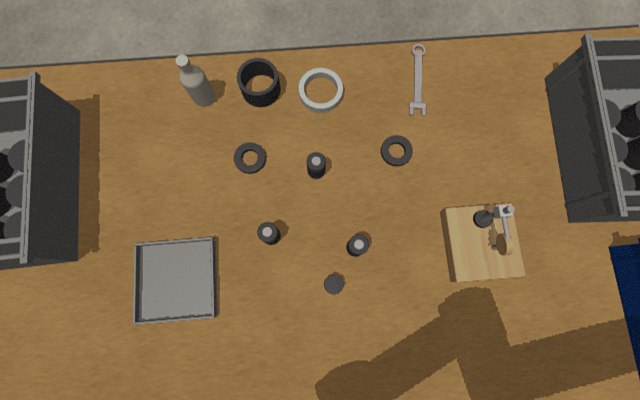

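The top view shows three rollers with their tops near (316,160), (268,232) and (358,244), the tray near (175,280), and a flat dark disc at (334,284). I'll enlarge the roller region to locate the tops precisely.

```bash
cat > h.py <<'E'
import numpy as np, cv2
from workcell import robot, cam
def ground(n,uv,z):
    p=cam.camera_params(n);K=np.array(p["camera_matrix"]);V=np.array(p["view"])
    R,t=V[:3,:3],V[:3,3];c=-R.T@t
    d=R.T@np.linalg.inv(K)@np.array([*uv,1.]);return c+d*(z-c[2])/d[2]
def proj(n,P):
    p=cam.camera_params(n);K=np.array(p["camera_matrix"]);V=np.array(p["view"])
    q=K@(V[:3,:3]@np.array(P)+V[:3,3]);return q[:2]/q[2]
E
python3 - <<'E'
from h import *
for uv in[(316,160),(268,232),(358,244)]: print(ground("top",uv,.07))
for uv in[(135,240),(214,237),(216,319),(134,323)]: print(ground("top",uv,.025))
im=cv2.imread("pics/top0.png")[130:300,230:400]
im=cv2.resize(im,None,fx=3.5,fy=3.5,interpolation=cv2.INTER_CUBIC);cv2.imwrite("pics/crop.png",im[:, :])
E
```

```text
[0.65266849 0.00704544 0.07      ]
[0.51464458 0.11058783 0.07      ]
[ 0.47829784 -0.06069434  0.07      ]
[0.52488682 0.38722121 0.025     ]
[0.51869936 0.22656467 0.025     ]
[0.3576167  0.22579502 0.025     ]
[0.36251384 0.38528692 0.025     ]
```

View pics/crop.png

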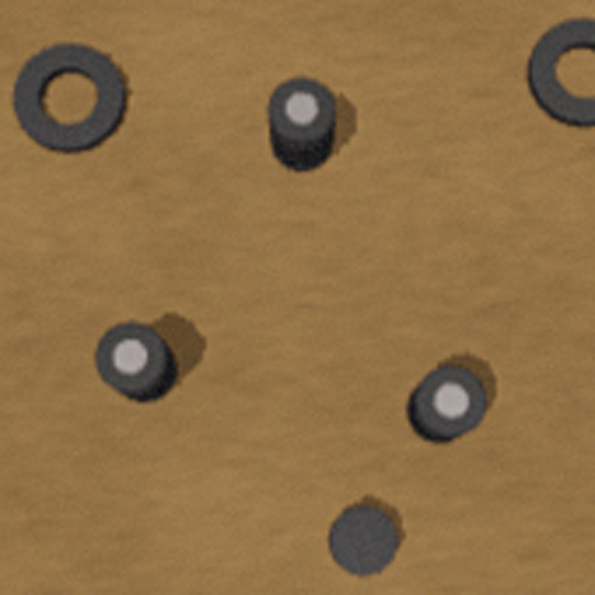

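View pics/side0.png

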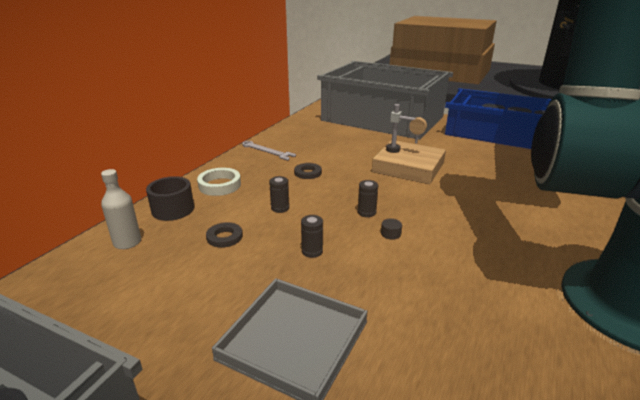

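The three rollers are clear of one another and match the side view: tops near (279,180), (368,185) and (312,220). The tray comes out about 160 mm across, as it should. Next I'll refine the positions from the bright end spots and cross-check them in the side view.

```bash
python3 - <<'E'
from h import *
im=cv2.imread("pics/top0.png");sd=cv2.imread("pics/side0.png")
for u,v in[(316,161),(267,232),(359,244)]:
    g=im[v-6:v+7,u-6:u+7].astype(float).mean(2);w=np.clip(g-95,0,None)
    yy,xx=np.mgrid[v-6:v+7,u-6:u+7];c=((w*xx).sum()/w.sum(),(w*yy).sum()/w.sum())
    P=ground("top",c,.07);q=proj("side",P)
    a,b=np.round(q).astype(int)
    g=sd[b-8:b+9,a-10:a+11].astype(float).mean(2);w=np.clip(g-120,0,None)*(abs(sd[b-8:b+9,a-10:a+11,0].astype(float)-sd[b-8:b+9,a-10:a+11,2])<30)
    yy,xx=np.mgrid[b-8:b+9,a-10:a+11];c2=((w*xx).sum()/w.sum(),(w*yy).sum()/w.sum())
    print(c,P,"side pred",q,"meas",c2,ground("side",c2,.07))
E
```

```text
(np.float64(315.7277013011503), np.float64(160.48802564586086)) [0.65168564 0.00767014 0.07      ] side pred [278.52184419 178.97722311] meas (np.float64(278.2361668003208), np.float64(179.2746591820369)) [0.65148699 0.00910472 0.07      ]
(np.float64(266.6904848177404), np.float64(231.39785491702295)) [0.51600533 0.11305392 0.07      ] side pred [311.79173283 218.95333884] meas (np.float64(311.56555772994125), np.float64(219.32920200043486)) [0.51577218 0.11433235 0.07      ]
(np.float64(358.53117206982546), np.float64(244.01468550845112)) [ 0.47819157 -0.06171024  0.07      ] side pred [368.44198415 182.95581895] meas (np.float64(368.28198529411765), np.float64(183.2422794117647)) [ 0.4780108  -0.06037732  0.07      ]
```

Both cameras agree within 2 mm. First I'll square the tool to the world axes and go above the roller at C (0.478, -0.061).

Units first: shifts go in shares of 50 mm and turns go in shares of 4 rad. So -0.037 m is -0.74, 0.02 m is 0.4, 0.1224 rad / 4 = 0.0306.

```bash
echo '[[0, 0, 0, 0.0306, 1], [0, 0, 0, 0.0306, 1], [0.4, -0.74, 0, 0, 1], [0.4, -0.74, 0, 0, 1], [0.4, -0.74, 0, 0, 1], [0.4, -0.74, 0, 0, 1], [0.4, -0.74, 0, 0, 1], [0.4, -0.74, 0, 0, 1], [0.4, -0.74, 0, 0, 1], [0.4, -0.74, 0, 0, 1], [0.4, -0.74, 0, 0, 1], [0.4, -0.74, 0, 0, 1], [0.4, -0.74, 0, 0, 1], [0.4, -0.74, 0, 0, 1], [0.4, -0.74, 0, 0, 1], [0.4, -0.74, 0, 0, 1], [0.4, -0.74, 0, 0, 1], [0.28, -0.74, 0, 0, 1]]' | python3 inch.py; echo '[[0, 0, 0, 0, 1], [0, 0, 0, 0, 1], [0, 0, 0, 0, 1]]' | python3 inch.py
```

```text
time_s: 1.9
position: [0.4782, -0.0611, 0.2494]
eef_rot: [-0.0, 1.0, 0.0, -0.0]
wrist_force: [0.7, -0.0, -1.1]
finger_gap: 0.998
finger_force: 0.0
time_s: 2.2
position: [0.4771, -0.0635, 0.2493]
eef_rot: [0.0, 1.0, -0.0, -0.0]
wrist_force: [-0.3, -0.2, 0.1]
finger_gap: 0.999
finger_force: 0.0
```

Converted, 0.04 m is 0.8, -0.001 m is -0.02.

```bash
echo '[[0.02, -0.02, 0.8, 0, 1], [0, 0, 0.8, 0, 1], [0, 0, 0.8, 0, 1], [0, 0, 0.8, 0, 1], [0, 0, 0.54, 0, 1], [0, 0, 0.4, 0, 1], [0, 0, 0, 0, 1], [0, 0, 0, 0, 1], [0, 0, 0, 0, 0], [0, 0, 0, 0, 0], [0, 0, 0, 0, 0], [0, 0, 0, 0, 0], [0, 0, 0, 0, 0], [0, 0, 0, 0, 0], [0, 0, 0, 0, 0], [0, 0, 0, 0, 0]]' | python3 inch.py
```

```text
time_s: 3.8
position: [0.4786, -0.0618, 0.0428]
eef_rot: [-0.0, 1.0, 0.0, -0.0]
wrist_force: [-0.9, 0.8, 1.8]
finger_gap: 0.447
finger_force: 30.0
```

The fingers stopped at 39 mm, which matches the roller's diameter. Lifting to weigh it.

Converted, -0.02 m is -0.4, -0.01 m is -0.2.

```bash
echo '[[0, 0, -0.2, 0, 0], [0, 0, -0.4, 0, 0], [0, 0, -0.4, 0, 0], [0, 0, -0.2, 0, 0], [0, 0, 0, 0, 0], [0, 0, 0, 0, 0], [0, 0, 0, 0, 0], [0, 0, 0, 0, 0]]' | python3 inch.py; for i in 1 2 3; do echo '[[0, 0, 0, 0, 0], [0, 0, 0, 0, 0]]' | python3 inch.py | grep -E 'force|pos'; done
```

```text
time_s: 4.6
position: [0.4777, -0.0617, 0.1016]
eef_rot: [-0.0, 1.0, -0.0, -0.001]
wrist_force: [-0.3, -0.2, -2.0]
finger_gap: 0.446
finger_force: 30.0
position: [0.4782, -0.0618, 0.1022]
wrist_force: [-0.6, -0.1, -1.2]
finger_force: 30.0
position: [0.4786, -0.0619, 0.1026]
wrist_force: [0.3, 0.6, -2.3]
finger_force: 30.0
position: [0.4786, -0.0619, 0.1028]
wrist_force: [-0.1, -0.4, -1.9]
finger_force: 30.0
```

It reads about 1.9 N, so it is hollow. Put it back and go to B.

Converted, 0.02 m is 0.4, 0.01 m is 0.2.

```bash
echo '[[0, 0, 0.4, 0, 0], [0, 0, 0.4, 0, 0], [0, 0, 0.2, 0, 0], [0, 0, 0.1, 0, 0], [0, 0, 0.1, 0, 0], [0, 0, 0, 0, 0], [0, 0, 0, 0, 0], [0, 0, 0, 0, 1], [0, 0, 0, 0, 1], [0, 0, 0, 0, 1], [0, 0, 0, 0, 1], [0, 0, 0, 0, 1], [0, 0, 0, 0, 1], [0, 0, 0, 0, 1]]' | python3 inch.py && echo '[[0, 0, -0.4, 0, 1], [0, 0, -0.8, 0, 1], [0, 0, -0.8, 0, 1], [0.16, -0.7, 0, 0, 1], [0.16, -0.7, 0, 0, 1], [0.16, -0.7, 0, 0, 1], [0.16, -0.7, 0, 0, 1], [0.12, -0.71, 0, 0, 1], [0, 0, 0, 0, 1], [0, 0, 0, 0, 1], [0, 0, 0, 0, 1], [0, 0, 0, 0, 1]]' | python3 inch.py
```

```text
time_s: 6.6
position: [0.4786, -0.0619, 0.0427]
eef_rot: [-0.0, 1.0, -0.0, 0.0]
wrist_force: [0.3, 0.3, -0.4]
finger_gap: 1.001
finger_force: 0.0
time_s: 7.8
position: [0.5163, 0.1125, 0.1425]
eef_rot: [0.0, 1.0, -0.001, -0.0]
wrist_force: [-0.2, -0.7, 0.6]
finger_gap: 0.999
finger_force: 0.0
```

Converted, 0.04 m is 0.8, 0.03 m is 0.6.

```bash
echo '[[0, -0.02, 0.8, 0, 1], [0, 0, 0.6, 0, 1], [0, 0, 0.4, 0, 1], [0, 0, 0.2, 0, 1], [0, 0, 0, 0, 1], [0, 0, 0, 0, 1], [0, 0, 0, 0, 0], [0, 0, 0, 0, 0], [0, 0, 0, 0, 0], [0, 0, 0, 0, 0], [0, 0, 0, 0, 0], [0, 0, 0, 0, 0], [0, 0, 0, 0, 0], [0, 0, 0, 0, 0]]' | python3 inch.py && echo '[[0, 0, -0.2, 0, 0], [0, 0, -0.4, 0, 0], [0, 0, -0.4, 0, 0], [0, 0, -0.2, 0, 0], [0, 0, 0, 0, 0], [0, 0, 0, 0, 0], [0, 0, 0, 0, 0], [0, 0, 0, 0, 0]]' | python3 inch.py; for i in 1 2 3; do echo '[[0, 0, 0, 0, 0], [0, 0, 0, 0, 0]]' | python3 inch.py | grep -E 'force|pos'; done
```

```text
time_s: 9.2
position: [0.5166, 0.1142, 0.0428]
eef_rot: [0.0, 1.0, 0.0, -0.0]
wrist_force: [-0.3, -2.9, 2.0]
finger_gap: 0.443
finger_force: 30.0
time_s: 10.0
position: [0.5155, 0.1145, 0.1014]
eef_rot: [0.0, 1.0, 0.0, -0.001]
wrist_force: [-0.6, -0.8, -6.9]
finger_gap: 0.448
finger_force: 30.0
position: [0.5163, 0.1146, 0.1022]
wrist_force: [0.5, 0.5, -6.5]
finger_force: 30.0
position: [0.5166, 0.1146, 0.1027]
wrist_force: [0.3, -1.0, -6.0]
finger_force: 30.0
position: [0.5166, 0.1146, 0.1028]
wrist_force: [0.1, 0.2, -6.6]
finger_force: 30.0
```

It reads about 6.5 N, so B is the solid one. Carry it to the tray centre (0.441, 0.306).

Converted, -0.03 m is -0.6, -0.025 m is -0.5.

```bash
echo '[[-0.1, -0.3, -0.2, 0, 0], [-0.2, -0.5, -0.2, 0, 0], [-0.24, -0.6, 0, 0, 0], [-0.24, -0.6, 0, 0, 0], [-0.24, -0.6, 0, 0, 0], [-0.24, -0.6, 0, 0, 0], [-0.16, -0.4, 0, 0, 0], [-0.09, -0.23, 0, 0, 0], [0, 0, 0, 0, 0], [0, 0, 0, 0, 0], [0, 0, 0, 0, 0], [0, 0, 0, 0, 0]]' | python3 inch.py; python3 - <<'E'
from h import *
cv2.imwrite("pics/top1.png",cam.grab_frame("top"));cv2.imwrite("pics/side1.png",cam.grab_frame("side"))
print(robot.read_state()["position"])
E
```

```text
time_s: 11.8
position: [0.4414, 0.3053, 0.1227]
eef_rot: [0.0, 1.0, -0.001, -0.0]
wrist_force: [0.1, -0.8, -6.4]
finger_gap: 0.442
finger_force: 30.0
[0.44142091 0.305394   0.122673  ]
```

View pics/side1.png

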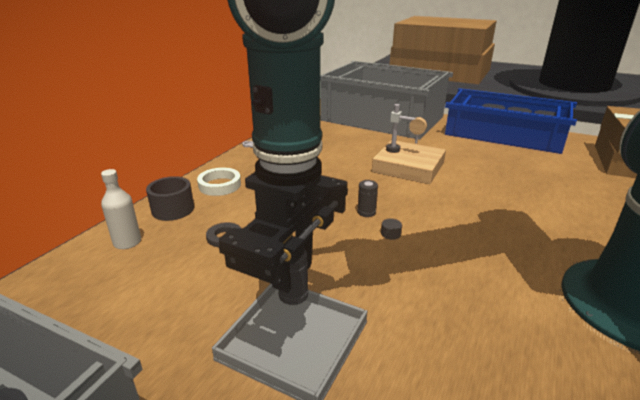

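The roller hangs upright above the tray, bottom near pixel (293,300), and roller C stands at (368,198). Lowering 75 mm puts it on the 5 mm floor.

Converted, 0.03 m is 0.6, 0.02 m is 0.4.

```bash
echo '[[0, 0, 0.4, 0, 0], [0, 0, 0.6, 0, 0], [0, 0, 0.2, 0, 0], [0, 0, 0.14, 0, 0], [0, 0, 0.08, 0, 0], [0, 0, 0.04, 0, 0], [0, 0, 0.04, 0, 0], [0, 0, 0, 0, 0], [0, 0, 0, 0, 0], [0, 0, 0, 0, 0]]' | python3 inch.py && echo '[[0, 0, 0, 0, 0.6], [0, 0, 0, 0, 0.7], [0, 0, 0, 0, 1], [0, 0, 0, 0, 1], [0, 0, 0, 0, 1], [0, 0, 0, 0, 1], [0, 0, 0, 0, 1], [0, 0, 0, 0, 1], [0, 0, -0.4, 0, 1], [0, 0, -0.8, 0, 1], [0, 0, -0.8, 0, 1], [0, 0, -0.6, 0, 1], [0, 0.8, 0, 0, 1], [0, 0.8, 0, 0, 1], [0, 0.8, 0, 0, 1], [0, 0.8, 0, 0, 1], [0, 0.8, 0, 0, 1], [0, 0.8, 0, 0, 1], [0, 0, 0, 0, 1], [0, 0, 0, 0, 1]]' | python3 inch.py; python3 - <<'E'
from h import *
a=cam.grab_frame("side");b=cam.grab_frame("top")
cv2.imwrite("pics/end.png",cv2.resize(np.vstack([a,b]),(480,600)))
E
```

```text
time_s: 12.9
position: [0.4414, 0.3064, 0.0482]
eef_rot: [-0.0, 1.0, 0.0, 0.0]
wrist_force: [0.4, -0.1, -7.5]
finger_gap: 0.444
finger_force: 30.0
time_s: 14.9
position: [0.4411, 0.0656, 0.1778]
eef_rot: [-0.0, 1.0, -0.001, 0.0]
wrist_force: [0.2, 0.7, 0.1]
finger_gap: 1.004
finger_force: 0.0
```

View pics/end.png

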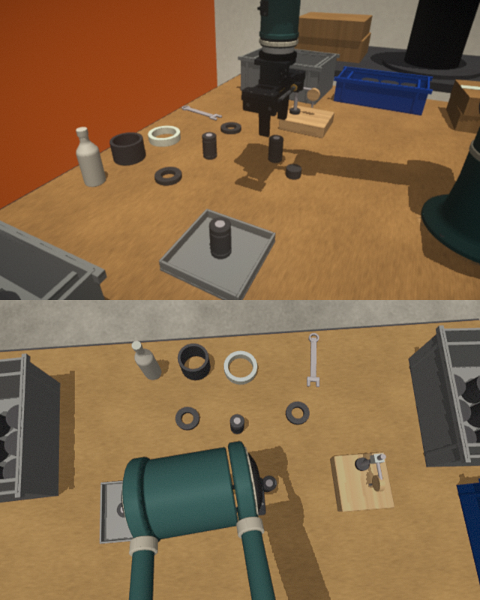

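The picture shows the solid roller upright mid-tray at about (220,238). The hollow ones stand on the bench at (209,146) and (276,149), and the gripper touches nothing.

```bash
python3 -c "
from workcell import robot, cam
print(robot.job_done())"
```

```text
the job is handed in; nothing more can be done
None
```

I handed the job in at about 15 s: the solid roller (about 6.5 N in the grip) stands upright in the tray, and the other two stand on the bench; I weighed one of those (about 1.9 N) and left the third unlifted, since the heavy one was already found.

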